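# Refit the keyed drive hub on the mixer spindle

## Robot

A 6-joint arm with a two-finger parallel gripper is mounted at the origin on the work surface; the furniture and walls round the work are solid. World frame = base frame: x ahead of the robot, y to its left, z up, the work surface at z = 0. Lengths are in mm, angles in rad, forces in N, time in s.
With the tool pointing down it reaches from about 275 to 750 mm from the base axis. Payload 10.2 kg.
Tool frame: the origin (TCP) lies on the centre line of the jaws, within the pads' length; the fingertips stand 17 mm ahead of it and the grasp point (between the pads) lies 2 mm behind it; z points along the fingers, y is the line along which they close (so a half turn about z gives the same grasp; the last joint's range is limited). The gripper opens to 85 mm and grips with 20 to 120 N. Pads are 22 mm wide; open, the fingers measure 114 mm over their backs; the gripper's body (76 mm by 85 mm) begins 54 mm behind the grasp point. The pads swing forward as they close: fully open they stand 13 mm farther back than shut.
Start: joints at [1.036, 0.313, 1.498, -0, 1.331, -0.223], TCP at [161.068, 499.688, 248.294] pointing down, gripper open.
Joint ranges: [-2.94, 2.94], [-0.97, 2.17], [0.19, 2.56], [-1.23, 4.37], [0.02, 3.11], [-2.88, 2.88]. Speed limits (rad/s): [2.39, 2.39, 3.01, 3.14, 3.14, 3.14].

## Interface

Orientations are given as a unit quaternion [w, x, y, z].
In Python, from rig import ctrl gives the robot as it stands. The module is installed in compiled form; this text tells all that it offers.
- The arm moves only by the shell command python3 -m jog 'ROWS' [FORCE]. ROWS is JSON, a list of rows, each an object with "delta_pos": the shift along the world's x, y, z in mm, a list of three; "angular": the turn, a rotation vector about the world's x, y, z in rad, a list of three; "fingers": the opening, from 0 (shut) to 1 (fully open). In form: [{"delta_pos": [tx, ty, tz], "angular": [rx, ry, rz], "fingers": fingers}, ...]. A call has 1 to 10 rows; each row is the pose to reach, as a shift and turn from the pose commanded when the call began; what a row does not reach only later rows make up. A row lasts 1/8 s, in which the tool goes at most 62.5 mm and 10.7 degrees, less where a joint would pass 70% of its speed; a pose out of reach is approached as far as the arm can. A call with a gripper value outside its range is refused whole. The fingers move at their own pace and stop on an object; FORCE is the grip in N (left out, the last holds). Time passes only in rows, so rows that repeat a pose let the fingers close. It gives the time, the measured TCP pose, the force, the opening and the grip force at its end, in the units of the state.
- ctrl.sense(): the state, without advancing time (a new reading comes with each control period).
- ctrl.capture(name): name is "side" or "top"; returns a dict with "pixels" (480x640x3 uint8, blue, green, red), "fx", "fy", "cx", "cy" (pixels), "R" (3x3) and "t" (3): a world point X has camera coordinates R X + t. Camera axes: x right, y down, z forward; pixel columns grow to the right and rows downward; lengths in mm; the calibration is good to about 2 mm. A picture is of the moment at which its call begins. There is no depth.
- ctrl.finish_job(): hands the job in; it is judged then, once.
The state is a dict: "time_s": time; "joints": joint angles; "dq": joint speeds; "tau": joint torques, N m; "eef_pos": TCP position; "ee_rot": TCP orientation; "force": force on the tool from outside, world axes, zero at the start; "wrist_torque": the same for the moment, N m; "grip_width": opening from 0.0 (shut) to 1.0 (fully open); "grip_force": force on a finger pad.
Only numpy, scipy, OpenCV 4.12 (cv2) and the standard library are available. Lean on these libraries where they do the work, as an engineer would, in place of code of your own. Each camera call takes 0.05 s, during which the arm holds its last target. There are 200 camera calls.

## Task

The octagonal aluminium hub lies on its side: first stand it on end on the bench and let go of it, so that you can take it again from above. Then lower it onto the upright shaft of the blue drive head until it sits on top of the brass key with its slot turned well aside from the key (an eighth of a turn or more), turn it there until the slot drops over the key, and leave it fully home on its seat. Do not shift or tip the two paint pots or the white bottle.

Things in the scene. Friction and masses are not known exactly. Their poses are not given: they have to be found in the camera images.
- hub: loose octagonal aluminium hub, 48 mm across flats (each 20 mm wide, one every 45 degrees from the slot), 40 mm long, 0.2 kg, both ends alike: either may go down. Origin at its very centre; y runs along the bore, z points from the bore's axis to the slot. It starts lying on a flat, slot uppermost (origin 24 mm up); standing on end its origin is 20 mm up
- hub_slot (a point): point in the hub's slot, 14 mm from the hub's centre towards the slot. The slot is a groove inside the bore along the hub's whole length, 9 mm wide, reaching 17.5 mm from the axis; the rest of the bore is an octagon 22.5 mm across flats. A red stripe on the outer flat and red marks on both ends show the slot's side
- drive: fixed drive head, origin at the centre of its underside on the bench, z up along the shaft, x from the shaft's axis to the key. Dark round flange 110 mm across, 10 mm high; blue ribbed housing 90 mm across up to 33 mm; steel seat 56 mm across, top at z = 40 mm; steel shaft 20 mm across, chamfered end at z = 96 mm. Hub's origin is at z = 80 mm when it sits on the key, 60 mm fully home on the seat
- key_top (a point): centre of the key's top, 12.5 mm from the shaft's axis, 60 mm above the bench. The brass key stands on one side of the shaft, 6 mm wide, out to 15.5 mm from the axis, from the seat up to this height
- blue_pot: bystander: white paint pot with a blue lid, 58 mm across, 59 mm high, loose; origin at the centre of its underside
- yellow_pot: bystander: white paint pot with a yellow lid, 58 mm across, 59 mm high, loose; origin at the centre of its underside
- bottle: bystander: white round bottle with a white cap, 62 mm across, 160 mm high, loose; origin at the centre of its underside
- fence_top (a point): point on the top edge of the thin fixed wooden board that fences the bench on the right, 225 mm above the bench; the board runs straight, dead level, ahead and to the right at 30 degrees from the world's +x (direction 0.866, -0.5)
Mind the look-alikes: they are no part of the job. There is more than one size of the drive; the job needs the largest.

How it is judged:
By the outcome, as a careful person would: the job done as asked, in the order asked, and still so for the second after the job is handed in, with the robot touching nothing.
It also fails if it takes over 58 s, if anything falls off the work surface, if the arm or the gripper's body presses on something with over 40 N, if the wrist force passes 120 N, or if a joint passes its speed limit or range.

## Working session

There is one attempt and no reset: what is moved stays moved. The work goes in short steps, Python scripts to look and compute and a shell command to move; the robot and the scene stay as the last step left them, time stands still between calls to the robot, and variables do not carry over. Pictures are saved under pics/ and viewed, at most 10 in all, crops included, and the job is handed in when it is done.

```bash
mkdir -p pics; python3 - <<'E'
from rig import ctrl
import cv2,numpy as np,pickle
print(ctrl.sense())
d={}
for n in("side","top"):
    c=ctrl.capture(n);d[n]=c;cv2.imwrite(f"pics/{n}0.png",np.array(c["pixels"]))
    print(n,c["fx"],c["cx"],c["cy"],np.array(c["R"]).round(3).tolist(),np.array(c["t"]).round(0), (-np.array(c["R"]).T@c["t"]).round(0))
pickle.dump(d,open("c0.pkl","wb"))
E
```

```text
{'time_s': 0.0, 'joints': array([ 1.03560457e+00,  3.13446232e-01,  1.49841712e+00, -1.07045519e-05,
        1.33098616e+00, -2.23424719e-01]), 'dq': array([-2.78090197e-04, -1.14422858e-03,  4.59363032e-05,  1.38718658e-03,
       -6.30892043e-05,  1.80690096e-03]), 'tau': array([-1.00570614e-03, -4.12273264e+01, -2.59740150e+01, -2.78732768e-04,
        4.23362508e-03, -2.76393291e-05]), 'eef_pos': array([160.94726885, 499.48367777, 247.74450106]), 'ee_rot': array([-2.27863972e-04,  1.55251678e-01,  9.87874750e-01, -5.85684157e-04]), 'force': array([-0.06617699,  0.2793236 ,  0.29452525]), 'wrist_torque': array([ 0.01878895, -0.05585627, -0.01599263]), 'grip_force': 0.0, 'grip_width': 1.0020162242004413}
side 477.0781596210714 316.164826828999 242.85549492008928 [[-0.998, 0.059, -0.002], [0.036, 0.578, -0.815], [-0.047, -0.814, -0.579]] [487. 192. 988.] [526. 665. 729.]
top 532.1785420367938 322.4371124760297 238.28128446358477 [[0.014, -1.0, -0.001], [-0.994, -0.013, -0.105], [0.105, 0.002, -0.994]] [-165.  503. 1293.] [ 367. -162. 1338.]
```

View pics/side0.png

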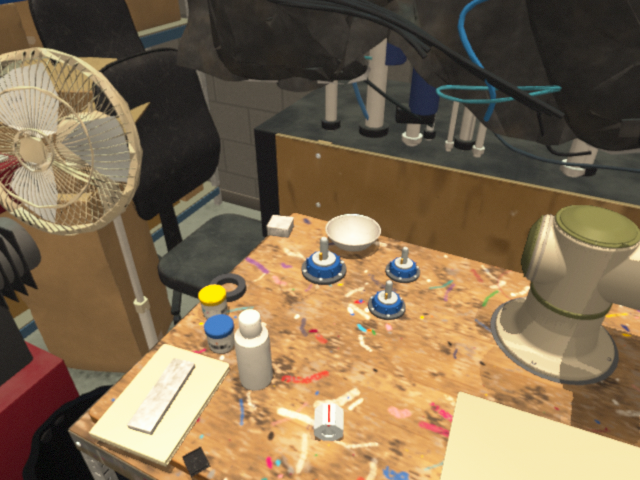

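View pics/top0.png

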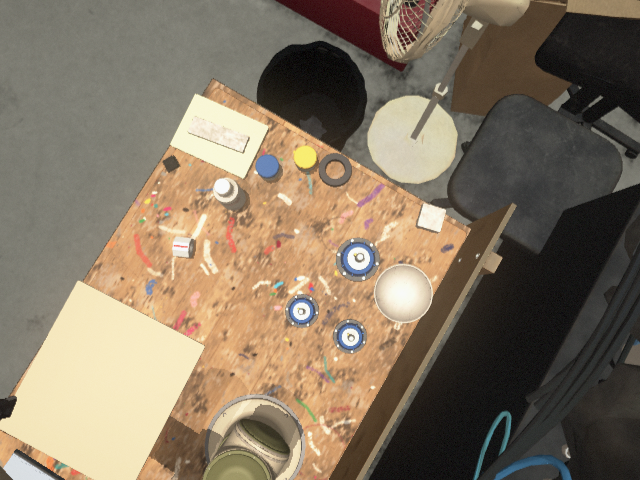

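The largest drive is at top (358,259) and side (324,265). The hub is at top (183,247) and side (329,420), with its red stripe uppermost. I'll zoom in on both.

```bash
cat > h.py <<'E'
import numpy as np,cv2,pickle
from scipy.optimize import least_squares
def proj(c,X):
    p=np.atleast_2d(X)@np.array(c["R"]).T+np.array(c["t"]).ravel()
    return np.c_[c["fx"]*p[:,0]/p[:,2]+c["cx"],c["fy"]*p[:,1]/p[:,2]+c["cy"]]
def onplane(c,uv,z):
    R=np.array(c["R"]);o=-R.T@np.array(c["t"]).ravel()
    d=R.T@np.array([(uv[0]-c["cx"])/c["fx"],(uv[1]-c["cy"])/c["fy"],1]);return o+d*(z-o[2])/d[2]
def tri(cs,uvs):
    return least_squares(lambda X:np.concatenate([proj(c,X)[0]-u for c,u in zip(cs,uvs)]),[500,0,50]).x
def tile(img,u,v,w,h,s):
    t=cv2.resize(img[v:v+h,u:u+w],None,fx=s,fy=s,interpolation=cv2.INTER_CUBIC)
    for i in range(0,w,10):cv2.putText(t,str(u+i),(i*s,8),0,.3,(0,255,0),1);cv2.line(t,(i*s,10),(i*s,14),(0,255,0),1)
    for i in range(10,h,10):cv2.putText(t,str(v+i),(0,i*s+3),0,.3,(0,255,0),1);cv2.line(t,(20,i*s),(25,i*s),(0,255,0),1)
    return t
E
python3 - <<'E'
from h import *
d=pickle.load(open("c0.pkl","rb"));s=np.array(d["side"]["pixels"]);t=np.array(d["top"]["pixels"])
a=np.vstack([np.hstack([tile(t,160,230,50,37,8),tile(t,333,240,50,37,8)]),np.hstack([tile(s,304,402,50,37,8),tile(s,299,232,50,50,8)[:296] if 0 else tile(s,299,235,50,37,8)])])
cv2.imwrite("pics/z0.png",a)
S,T=d["side"],d["top"]
for n,uv,uvs,z in [("hub",(183,247),(329,410),48),("shaft",(359,257),(323,239),96),("blue",(267,167),(219,326),59),("yel",(305,157),(212,295),59),("bottle",(221,187),(249,316),160),("bowl",(403,293),(353,232),45)]:
    print(n,onplane(T,uv,z).round(),onplane(S,uvs,z).round(),tri([T,S],[uv,uvs]).round())
for uv in[(515,207),(440,310),(340,478)]:print(onplane(T,uv,225).round())
E
```

```text
hub [477. 181.  48.] [478. 184.  48.] [477. 182.  44.]
shaft [ 455. -245.   96.] [ 458. -240.   96.] [ 456. -245.   92.]
blue [675. -20.  59.] [677. -10.  59.] [679. -19.  50.]
yel [ 702. -113.   59.] [ 702. -102.   59.] [ 704. -113.   50.]
bottle [604.  71. 160.] [606.  71. 160.] [605.  71. 160.]
bowl [ 373. -355.   45.] [ 374. -339.   45.] [ 372. -357.   33.]
[ 556. -565.  225.]
[ 338. -405.  225.]
[   0. -201.  225.]
```

View pics/z0.png

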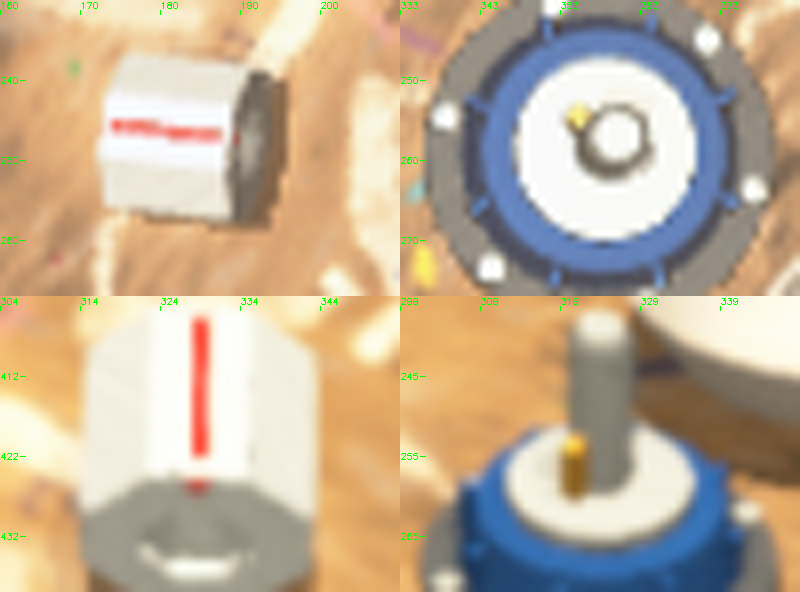

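Zoomed view: the stripe runs top (173.5,245.4)–(187.3,246.4) and side (328.5,404.5)–(328.5,421.4). Brass key top is at top (354.8,254.1) and side (320.1,252.9). Shaft top is at top (359.6,256.4) and side (323.8,238.1).

```bash
python3 - <<'E'
from h import *
d=pickle.load(open("c0.pkl","rb"));S,T=d["side"],d["top"]
for n,uv,uvs,z in [("str1",(173.5,245.4),(328.5,421.4),48),("str2",(187.25,246.4),(328.5,404.5),48),("shaft",(359.6,256.4),(323.8,238.1),96),("seat",(358.1,258),(323.5,257.7),40),("key",(354.75,254.1),(320.1,252.9),60)]:
    a,b=onplane(T,uv,z),onplane(S,uvs,z);print(n,a.round(1),b.round(1),((a+b)/2).round(1))
from rig import ctrl
from scipy.spatial.transform import Rotation as R
q=ctrl.sense()["ee_rot"];print(R.from_quat(np.roll(q,-1)).as_matrix().round(3))
E
```

```text
str1 [480.3 204.   48. ] [480.4 205.3  48. ] [480.3 204.7  48. ]
str2 [478.3 170.4  48. ] [477.9 173.5  48. ] [478.1 172.   48. ]
shaft [ 456.1 -246.    96. ] [ 455.8 -243.5   96. ] [ 455.9 -244.8   96. ]
seat [ 456.2 -246.2   40. ] [ 456.2 -242.    40. ] [ 456.2 -244.1   40. ]
key [ 464.1 -236.8   60. ] [ 464.9 -234.8   60. ] [ 464.5 -235.8   60. ]
[[-0.952  0.307 -0.001]
 [ 0.307  0.952 -0.001]
 [ 0.    -0.001 -1.   ]]
```

```bash
cat >> h.py <<'E'
from scipy.spatial.transform import Rotation as Ro
def cur():
    from rig import ctrl
    s=ctrl.sense();return s,Ro.from_quat(np.roll(s["ee_rot"],-1))
def tgt(yaw,tilt):
    "y_t at yaw deg, z_t down, then tilt deg about y_t"
    y=np.array([np.cos(np.radians(yaw)),np.sin(np.radians(yaw)),0]);z=np.array([0,0,-1.])
    M=np.c_[np.cross(y,z),y,z];return Ro.from_rotvec(np.radians(tilt)*y)*Ro.from_matrix(M)
def plan(P,yaw,tilt):
    s,Rc=cur();Rt=tgt(yaw,tilt)
    print("t",round(s["time_s"],2),"dpos",(np.array(P)-s["eef_pos"]).round(1),"rot",(Rt*Rc.inv()).as_rotvec().round(4),"q",s["joints"].round(2),"F",s["force"].round(1),"pos",s["eef_pos"].round(1),"grip",round(s["grip_width"],3),round(s["grip_force"],1))
E
python3 -c "
from h import *
plan([479.4,241,113],-3.8,-30)"
```

```text
t 0.1 dpos [ 318.4 -258.5 -134.8] rot [-0.4655 -0.3174 -1.2927] q [ 1.04  0.31  1.5  -0.    1.33 -0.22] F [-0.8 -0.2 -0.1] pos [161.  499.5 247.8] grip 1.001 0.0
```

```bash
python3 -m jog '[{"delta_pos":[318.4,-258.5,-134.8],"angular":[-0.4655,-0.3174,-1.2927],"fingers":1},{"delta_pos":[318.4,-258.5,-134.8],"angular":[-0.4655,-0.3174,-1.2927],"fingers":1},{"delta_pos":[318.4,-258.5,-134.8],"angular":[-0.4655,-0.3174,-1.2927],"fingers":1},{"delta_pos":[318.4,-258.5,-134.8],"angular":[-0.4655,-0.3174,-1.2927],"fingers":1},{"delta_pos":[318.4,-258.5,-134.8],"angular":[-0.4655,-0.3174,-1.2927],"fingers":1},{"delta_pos":[318.4,-258.5,-134.8],"angular":[-0.4655,-0.3174,-1.2927],"fingers":1},{"delta_pos":[318.4,-258.5,-134.8],"angular":[-0.4655,-0.3174,-1.2927],"fingers":1},{"delta_pos":[318.4,-258.5,-134.8],"angular":[-0.4655,-0.3174,-1.2927],"fingers":1},{"delta_pos":[318.4,-258.5,-134.8],"angular":[-0.4655,-0.3174,-1.2927],"fingers":1},{"delta_pos":[318.4,-258.5,-134.8],"angular":[-0.4655,-0.3174,-1.2927],"fingers":1}]' 60
python3 -c "
from h import *
plan([479.4,191,26.3],-3.8,-30)"
```

```text
time_s: 1.35
eef_pos: [479.1, 241.6, 113.7]
ee_rot: [0.177, 0.704, 0.661, -0.188]
force: [0.6, -0.5, 0.3]
grip_width: 0.997
grip_force: 0.0
t 1.35 dpos [  0.3 -50.6 -87.4] rot [-0.0004  0.0005 -0.0031] q [ 0.44  0.65  1.43 -0.46  1.35  0.68] F [ 0.6 -0.5  0.3] pos [479.1 241.6 113.7] grip 0.997 0.0
```

Pose reached as asked; descend along the tool and close.

```bash
python3 -m jog '[{"delta_pos":[0.2,-17,-29],"angular":[0,0,0],"fingers":1},{"delta_pos":[0.3,-34,-58],"angular":[0,0,0],"fingers":1},{"delta_pos":[0.3,-44,-76],"angular":[0,0,0],"fingers":1},{"delta_pos":[0.3,-50.6,-87.4],"angular":[0,0,0],"fingers":1},{"delta_pos":[0.3,-50.6,-87.4],"angular":[0,0,0],"fingers":1},{"delta_pos":[0.3,-50.6,-87.4],"angular":[0,0,0],"fingers":1}]' 60
python3 - <<'E'
from h import *
from rig import ctrl
s=ctrl.capture("side");t=ctrl.capture("top")
a=np.hstack([tile(np.array(s["pixels"]),284,370,80,100,5),tile(np.array(t["pixels"]),145,205,80,100,5)]);cv2.imwrite("pics/z1.png",a)
plan([479.4,191,26.3],-3.8,-30)
E
```

```text
time_s: 2.1
eef_pos: [480.1, 191.2, 26.9]
ee_rot: [0.178, 0.705, 0.66, -0.188]
force: [0.1, -0.1, 0.4]
grip_width: 0.996
grip_force: 0.0
t 2.2 dpos [-0.7 -0.1 -0.5] rot [-0.0002  0.0022 -0.0013] q [ 0.36  0.74  1.56 -0.53  1.14  0.73] F [ 1.3 -0.1  0.2] pos [480.1 191.1  26.8] grip 1.001 0.0
```

View pics/z1.png

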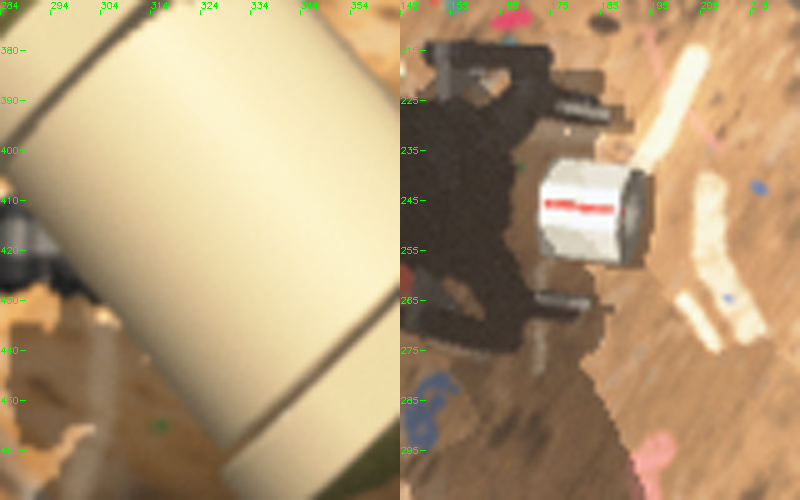

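The top view shows the hub at (182,247), midway between the fingers (rows 227 and 265). The arm hides the side view. Closing now, then a small lift.

```bash
python3 -m jog '[{"delta_pos":[0,0,0],"angular":[0,0,0],"fingers":0.5},{"delta_pos":[0,0,0],"angular":[0,0,0],"fingers":0.3},{"delta_pos":[0,0,0],"angular":[0,0,0],"fingers":0.3},{"delta_pos":[0,0,0],"angular":[0,0,0],"fingers":0.3},{"delta_pos":[0,0,0],"angular":[0,0,0],"fingers":0.3},{"delta_pos":[0,0,0],"angular":[0,0,0],"fingers":0.3},{"delta_pos":[0,0,0],"angular":[0,0,0],"fingers":0.3},{"delta_pos":[0,0,5],"angular":[0,0,0],"fingers":0.3},{"delta_pos":[0,0,10],"angular":[0,0,0],"fingers":0.3}]' 60
python3 -c "
from h import *
plan([480,190,180],-68.8,60)"
```

```text
time_s: 3.32
eef_pos: [479.6, 190.5, 36.1]
ee_rot: [0.177, 0.705, 0.66, -0.189]
force: [-0.0, -0.3, -2.4]
grip_width: 0.554
grip_force: 61.7
t 3.33 dpos [  0.4  -0.5 143.9] rot [ 1.3238 -0.9714 -0.882 ] q [ 0.36  0.72  1.56 -0.52  1.15  0.72] F [-0.  -0.3 -2.4] pos [479.6 190.5  36.1] grip 0.554 61.7
```

```bash
python3 -m jog '[{"delta_pos":[0,0,50],"angular":[0,0,0],"fingers":0.3},{"delta_pos":[0,0,100],"angular":[0,0,0],"fingers":0.3},{"delta_pos":[0.4,-0.5,144],"angular":[1.3238,-0.9714,-0.882],"fingers":0.3},{"delta_pos":[0.4,-0.5,144],"angular":[1.3238,-0.9714,-0.882],"fingers":0.3},{"delta_pos":[0.4,-0.5,144],"angular":[1.3238,-0.9714,-0.882],"fingers":0.3},{"delta_pos":[0.4,-0.5,144],"angular":[1.3238,-0.9714,-0.882],"fingers":0.3},{"delta_pos":[0.4,-0.5,144],"angular":[1.3238,-0.9714,-0.882],"fingers":0.3},{"delta_pos":[0.4,-0.5,144],"angular":[1.3238,-0.9714,-0.882],"fingers":0.3},{"delta_pos":[0.4,-0.5,144],"angular":[1.3238,-0.9714,-0.882],"fingers":0.3},{"delta_pos":[0.4,-0.5,144],"angular":[1.3238,-0.9714,-0.882],"fingers":0.3}]'
python3 -c "
from h import *
plan([500,198,60],-68.8,60)"
```

```text
time_s: 4.58
eef_pos: [479.1, 194.5, 180.0]
ee_rot: [-0.03, 0.883, 0.324, 0.339]
force: [-0.1, 0.7, -2.6]
grip_width: 0.546
grip_force: 62.9
t 4.58 dpos [  20.9    3.5 -120. ] rot [ 0.3239 -0.2426 -0.2396] q [0.04 0.13 2.1  0.79 0.36 0.23] F [-0.1  0.7 -2.6] pos [479.1 194.5 180. ] grip 0.546 62.9
```

```bash
python3 -c "
from h import *
plan([480,190,120],-3.8,60)"
```

```text
t 4.58 dpos [  0.9  -4.5 -60. ] rot [ 0.416  -0.0316  0.8791] q [0.04 0.13 2.1  0.79 0.36 0.23] F [-0.1  0.7 -2.6] pos [479.1 194.5 180. ] grip 0.546 62.9
```

```bash
python3 -m jog '[{"delta_pos":[1,-4.5,0],"angular":[0.416,-0.0316,0.8791],"fingers":0.3},{"delta_pos":[1,-4.5,0],"angular":[0.416,-0.0316,0.8791],"fingers":0.3},{"delta_pos":[1,-4.5,0],"angular":[0.416,-0.0316,0.8791],"fingers":0.3},{"delta_pos":[1,-4.5,0],"angular":[0.416,-0.0316,0.8791],"fingers":0.3},{"delta_pos":[1,-4.5,0],"angular":[0.416,-0.0316,0.8791],"fingers":0.3},{"delta_pos":[1,-4.5,-30],"angular":[0.416,-0.0316,0.8791],"fingers":0.3},{"delta_pos":[1,-4.5,-60],"angular":[0.416,-0.0316,0.8791],"fingers":0.3},{"delta_pos":[1,-4.5,-60],"angular":[0.416,-0.0316,0.8791],"fingers":0.3}]'
python3 -c "
from h import *
plan([480,190,40],-3.8,60)"
```

```text
time_s: 5.58
eef_pos: [480.2, 190.5, 119.0]
ee_rot: [-0.342, 0.632, 0.592, 0.364]
force: [-0.6, -0.1, -1.5]
grip_width: 0.552
grip_force: 62.9
t 5.58 dpos [ -0.2  -0.5 -79. ] rot [ 0.0013 -0.0017 -0.0022] q [-0.28  0.56  1.9   1.07  1.3  -0.88] F [-0.6 -0.1 -1.5] pos [480.2 190.5 119. ] grip 0.552 62.9
```

```bash
python3 -m jog '[{"delta_pos":[0,0,-40],"angular":[0,0,0],"fingers":0.3},{"delta_pos":[0,0,-75],"angular":[0,0,0],"fingers":0.3},{"delta_pos":[0,0,-88],"angular":[0,0,0],"fingers":0.3},{"delta_pos":[0,0,-92],"angular":[0,0,0],"fingers":0.3},{"delta_pos":[0,0,-92],"angular":[0,0,0],"fingers":0.3}]'
python3 - <<'E'
from h import *
from rig import ctrl
s=ctrl.capture("side");t=ctrl.capture("top")
a=np.hstack([tile(np.array(s["pixels"]),284,370,80,100,5),tile(np.array(t["pixels"]),145,205,80,100,5)]);cv2.imwrite("pics/z2.png",a)
plan([480,190,22.8],-3.8,60)
E
```

```text
time_s: 6.2
eef_pos: [481.3, 190.4, 29.2]
ee_rot: [-0.34, 0.631, 0.593, 0.365]
force: [0.2, -0.1, -2.1]
grip_width: 0.547
grip_force: 63.0
t 6.3 dpos [-1.3 -0.4 -6.4] rot [ 0.0019  0.0036 -0.0021] q [-0.28  0.76  1.9   1.13  1.21 -1.07] F [-0.3  0.3 -2.6] pos [481.3 190.4  29.2] grip 0.551 63.0
```

View pics/z2.png

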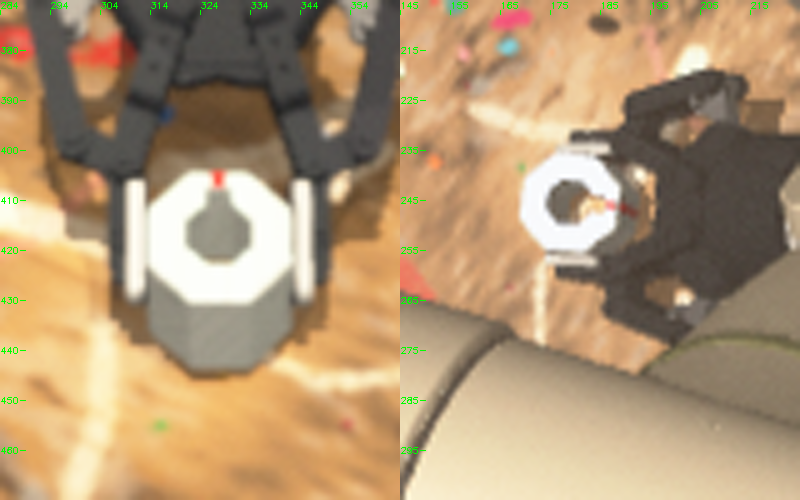

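The hub is upright in the jaws (side (327,417)) with its slot facing the gripper. Next I lower it in small steps and read the force.

```bash
python3 -m jog '[{"delta_pos":[0,0,-3],"angular":[0,0,0],"fingers":0.3},{"delta_pos":[0,0,-5],"angular":[0,0,0],"fingers":0.3},{"delta_pos":[0,0,-5.5],"angular":[0,0,0],"fingers":0.3},{"delta_pos":[0,0,-5.5],"angular":[0,0,0],"fingers":0.3}]'
```

```text
time_s: 6.8
eef_pos: [480.9, 190.5, 23.3]
ee_rot: [-0.341, 0.631, 0.593, 0.365]
force: [-2.5, -3.5, 5.6]
grip_width: 0.553
grip_force: 63.5
```

```bash
python3 -m jog '[{"delta_pos":[0,0,0],"angular":[0,0,0],"fingers":0.62},{"delta_pos":[0,0,0],"angular":[0,0,0],"fingers":0.8},{"delta_pos":[0,0,0],"angular":[0,0,0],"fingers":1},{"delta_pos":[0,0,0],"angular":[0,0,0],"fingers":1},{"delta_pos":[0,0,0],"angular":[0,0,0],"fingers":1},{"delta_pos":[-1,-17,10],"angular":[0,0,0],"fingers":1},{"delta_pos":[-3,-43,25],"angular":[0,0,0],"fingers":1},{"delta_pos":[-6,-86,60],"angular":[0,0,0],"fingers":1},{"delta_pos":[-6,-90,120],"angular":[0,0,0],"fingers":1},{"delta_pos":[-6,-90,180],"angular":[0,0,0],"fingers":1}]'
python3 - <<'E'
from h import *
from rig import ctrl
d={n:ctrl.capture(n) for n in("side","top")};pickle.dump(d,open("c1.pkl","wb"))
a=np.hstack([tile(np.array(d["side"]["pixels"]),299,385,50,60,8),tile(np.array(d["top"]["pixels"]),155,220,50,60,8)]);cv2.imwrite("pics/z3.png",a)
plan([480,190,140],0,0)
E
```

```text
time_s: 8.05
eef_pos: [474.6, 98.8, 204.9]
ee_rot: [-0.34, 0.633, 0.592, 0.365]
force: [0.9, 0.5, -0.6]
grip_width: 1.001
grip_force: 0.0
t 8.15 dpos [  4.1  91.1 -67.9] rot [-1.041   0.0443  0.0532] q [-0.47  0.4   1.84  0.92  1.52 -0.78] F [ 0.3  0.3 -0.8] pos [475.9  98.9 207.9] grip 1.0 0.0
```

View pics/z3.png

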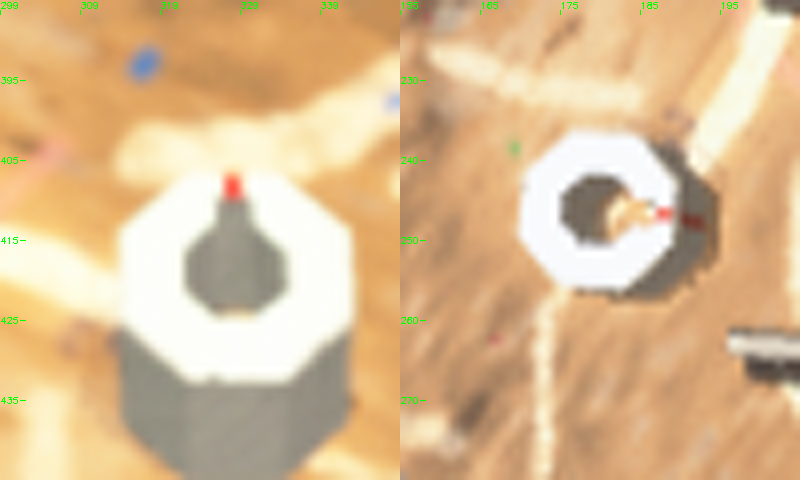

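The hub stands on end, released, slot towards −y: top-face centre at top (179.4,245.9) and side (327.9,419.3). Red mark at top (187.5,246.1) and side (327.6,407.9).

```bash
python3 - <<'E'
from h import *
d=pickle.load(open("c1.pkl","rb"));S,T=d["side"],d["top"]
c=[onplane(T,(179.4,245.9),40),onplane(S,(327.9,419.25),40)];m=[onplane(T,(187.5,246.1),40),onplane(S,(327.6,407.9),40)]
print(c,m)
for i in(0,1):
    v=(m[i]-c[i]);print(np.degrees(np.arctan2(v[1],v[0])),np.hypot(*v[:2]))
C=(c[0]+c[1])/2;print(C)
plan([C[0],C[1],120],-49,0)
E
```

```text
[array([479.93991259, 191.73006683,  40.        ]), array([480.54530459, 195.91327185,  40.        ])] [array([479.71589106, 171.8623249 ,  40.        ]), array([479.32929877, 174.32021932,  40.        ])]
-90.64601927749338 19.869004879488738
-93.22318903265857 21.62726492060853
[480.24260859 193.82166934  40.        ]
t 8.15 dpos [  4.3  94.9 -87.9] rot [-0.9519  0.4836 -0.7218] q [-0.47  0.4   1.84  0.92  1.52 -0.78] F [ 0.3  0.3 -0.8] pos [475.9  98.9 207.9] grip 1.0 0.0
```

```bash
python3 -m jog '[{"delta_pos":[4,95,0],"angular":[-0.95,0.484,-0.715],"fingers":1},{"delta_pos":[4,95,0],"angular":[-0.95,0.484,-0.715],"fingers":1},{"delta_pos":[4,95,0],"angular":[-0.95,0.484,-0.715],"fingers":1},{"delta_pos":[4,95,0],"angular":[-0.95,0.484,-0.715],"fingers":1},{"delta_pos":[4,95,0],"angular":[-0.95,0.484,-0.715],"fingers":1},{"delta_pos":[4,95,-40],"angular":[-0.95,0.484,-0.715],"fingers":1},{"delta_pos":[4,95,-88],"angular":[-0.95,0.484,-0.715],"fingers":1},{"delta_pos":[4,95,-88],"angular":[-0.95,0.484,-0.715],"fingers":1},{"delta_pos":[4,95,-88],"angular":[-0.95,0.484,-0.715],"fingers":1},{"delta_pos":[4,95,-88],"angular":[-0.95,0.484,-0.715],"fingers":1}]'
python3 -c "
from h import *
plan([480.2,193.6,24],-48.5,0)"
```

```text
time_s: 9.4
eef_pos: [479.6, 194.8, 116.6]
ee_rot: [-0.006, 0.937, 0.349, 0.002]
force: [0.9, 0.4, -0.4]
grip_width: 1.0
grip_force: 0.0
t 9.4 dpos [  0.6  -1.2 -92.6] rot [-0.0121  0.0007  0.0116] q [0.15 0.44 1.69 0.01 1.01 1.  ] F [ 0.9  0.4 -0.4] pos [479.6 194.8 116.6] grip 1.0 0.0
```

```bash
python3 -m jog '[{"delta_pos":[0.6,-1.2,-40],"angular":[-0.012,0,0.012],"fingers":1},{"delta_pos":[0.6,-1.2,-75],"angular":[-0.012,0,0.012],"fingers":1},{"delta_pos":[0.6,-1.2,-92.6],"angular":[-0.012,0,0.012],"fingers":1},{"delta_pos":[0.6,-1.2,-92.6],"angular":[-0.012,0,0.012],"fingers":1},{"delta_pos":[0.6,-1.2,-92.6],"angular":[-0.012,0,0.012],"fingers":0.4},{"delta_pos":[0.6,-1.2,-92.6],"angular":[-0.012,0,0.012],"fingers":0.3},{"delta_pos":[0.6,-1.2,-92.6],"angular":[-0.012,0,0.012],"fingers":0.3},{"delta_pos":[0.6,-1.2,-92.6],"angular":[-0.012,0,0.012],"fingers":0.3},{"delta_pos":[0.6,-1.2,-92.6],"angular":[-0.012,0,0.012],"fingers":0.3},{"delta_pos":[0.6,-1.2,-92.6],"angular":[-0.012,0,0.012],"fingers":0.3}]' 40
python3 -c "
from h import *
plan([480.2,193.6,180],-48.5,0)"
```

```text
time_s: 10.65
eef_pos: [480.2, 194.3, 23.4]
ee_rot: [0.001, 0.935, 0.355, -0.0]
force: [-1.2, -1.6, 7.2]
grip_width: 0.554
grip_force: 41.7
t 10.65 dpos [ -0.   -0.7 156.6] rot [ 0.0013 -0.0005 -0.001 ] q [ 0.16  0.59  1.74 -0.    0.81  1.01] F [-1.2 -1.6  7.2] pos [480.2 194.3  23.4] grip 0.554 41.7
```

```bash
python3 -m jog '[{"delta_pos":[0,0,50],"angular":[0,0,0],"fingers":0.3},{"delta_pos":[0,0,110],"angular":[0,0,0],"fingers":0.3},{"delta_pos":[-24,-439,157],"angular":[0,0,1.387],"fingers":0.3},{"delta_pos":[-24,-439,157],"angular":[0,0,1.387],"fingers":0.3},{"delta_pos":[-24,-439,157],"angular":[0,0,1.387],"fingers":0.3},{"delta_pos":[-24,-439,157],"angular":[0,0,1.387],"fingers":0.3},{"delta_pos":[-24,-439,157],"angular":[0,0,1.387],"fingers":0.3},{"delta_pos":[-24,-439,157],"angular":[0,0,1.387],"fingers":0.3},{"delta_pos":[-24,-439,157],"angular":[0,0,1.387],"fingers":0.3},{"delta_pos":[-24,-439,157],"angular":[0,0,1.387],"fingers":0.3}]'
python3 -c "
from h import *
plan([456.1,-244.6,150],31,0)"
```

```text
time_s: 11.9
eef_pos: [455.3, -243.7, 179.3]
ee_rot: [0.001, 0.516, 0.856, -0.001]
force: [1.3, -0.8, -2.0]
grip_width: 0.554
grip_force: 43.2
t 11.9 dpos [  0.8  -0.9 -29.3] rot [0.0029 0.0011 0.055 ] q [-0.72  0.36  1.62 -0.    1.16 -1.2 ] F [ 1.3 -0.8 -2. ] pos [ 455.3 -243.7  179.3] grip 0.554 43.2
```

```bash
python3 -m jog '[{"delta_pos":[0.8,-0.9,-25],"angular":[0.003,0.001,0.055],"fingers":0.3},{"delta_pos":[0.8,-0.9,-45],"angular":[0.003,0.001,0.055],"fingers":0.3},{"delta_pos":[0.8,-0.9,-45],"angular":[0.003,0.001,0.055],"fingers":0.3},{"delta_pos":[0.8,-0.9,-45],"angular":[0.003,0.001,0.055],"fingers":0.3}]'
python3 - <<'E'
from h import *
from rig import ctrl
d={n:ctrl.capture(n) for n in("side","top")};pickle.dump(d,open("c2.pkl","wb"))
a=np.hstack([tile(np.array(d["side"]["pixels"]),299,215,50,60,8),tile(np.array(d["top"]["pixels"]),335,225,50,60,8)]);cv2.imwrite("pics/z4.png",a)
plan([456.1,-244.6,150],31,0)
E
```

```text
time_s: 12.4
eef_pos: [456.9, -243.0, 134.8]
ee_rot: [0.001, 0.495, 0.869, -0.0]
force: [-0.1, 0.1, -1.3]
grip_width: 0.556
grip_force: 43.1
t 12.5 dpos [-0.9 -1.5 15.1] rot [0.0011 0.0012 0.0055] q [-0.72  0.42  1.67 -0.    1.05 -1.25] F [-0.6  0.1 -2.3] pos [ 457.  -243.1  134.9] grip 0.558 43.1
```

View pics/z4.png

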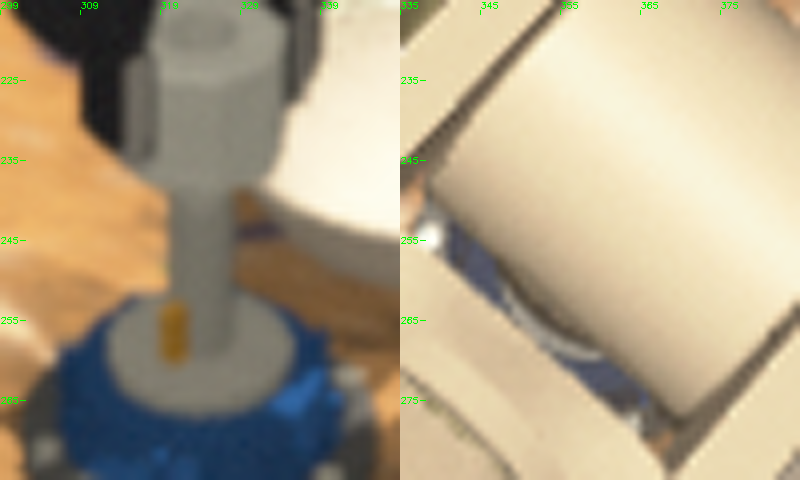

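Side view: the hub hangs above the shaft (bottom near row 238, shaft axis at column 324). The brass key is visible at (320,256), and the top view is blocked by the arm. Lateral forces will tell me about alignment, so I descend in small steps.

```bash
python3 -m jog '[{"delta_pos":[-1,-1.2,0],"angular":[0.001,0.001,0.005],"fingers":0.3},{"delta_pos":[-1,-1.2,-8],"angular":[0.001,0.001,0.005],"fingers":0.3},{"delta_pos":[-1,-1.2,-14],"angular":[0.001,0.001,0.005],"fingers":0.3},{"delta_pos":[-1,-1.2,-17],"angular":[0.001,0.001,0.005],"fingers":0.3},{"delta_pos":[-1,-1.2,-20],"angular":[0.001,0.001,0.005],"fingers":0.3},{"delta_pos":[-1,-1.2,-20],"angular":[0.001,0.001,0.005],"fingers":0.3}]'
python3 -c "
from h import *
plan([456.0,-244.4,83.4],31,0)"
```

```text
time_s: 13.25
eef_pos: [455.5, -244.1, 113.7]
ee_rot: [-0.001, 0.493, 0.87, 0.0]
force: [0.4, -0.4, -2.2]
grip_width: 0.556
grip_force: 43.2
t 13.25 dpos [  0.5  -0.3 -30.3] rot [-0.0012 -0.0014  0.0008] q [-0.72  0.45  1.69 -0.    1.01 -1.26] F [ 0.4 -0.4 -2.2] pos [ 455.5 -244.1  113.7] grip 0.556 43.2
```

```bash
python3 -m jog '[{"delta_pos":[0.2,-0.2,-6],"angular":[0,0,0],"fingers":0.3},{"delta_pos":[0.2,-0.2,-12],"angular":[0,0,0],"fingers":0.3},{"delta_pos":[0.2,-0.2,-18],"angular":[0,0,0],"fingers":0.3},{"delta_pos":[0.2,-0.2,-24],"angular":[0,0,0],"fingers":0.3},{"delta_pos":[0.2,-0.2,-28],"angular":[0,0,0],"fingers":0.3},{"delta_pos":[0.2,-0.2,-29],"angular":[0,0,0],"fingers":0.3},{"delta_pos":[0.2,-0.2,-29],"angular":[0,0,0],"fingers":0.3}]'

```

```text
time_s: 14.12
eef_pos: [455.8, -244.4, 84.9]
ee_rot: [-0.001, 0.493, 0.87, 0.0]
force: [-0.5, -0.3, -2.5]
grip_width: 0.556
grip_force: 43.2
```

```bash
python3 -m jog '[{"delta_pos":[0,0,-1],"angular":[0,0,0],"fingers":0.3},{"delta_pos":[0,0,-2],"angular":[0,0,0],"fingers":0.3},{"delta_pos":[0,0,-2],"angular":[0,0,0],"fingers":0.3}]'

```

```text
time_s: 14.5
eef_pos: [455.9, -244.5, 83.3]
ee_rot: [-0.0, 0.493, 0.87, 0.0]
force: [-1.4, 0.5, 3.3]
grip_width: 0.553
grip_force: 44.0
```

The hub sits on the key: contact at TCP z 83.3, against 83.4 predicted. Now turning towards the key.

```bash
python3 -m jog '[{"delta_pos":[0,0,-0.3],"angular":[0,0,0.15],"fingers":0.3},{"delta_pos":[0,0,-0.3],"angular":[0,0,0.3],"fingers":0.3},{"delta_pos":[0,0,-0.3],"angular":[0,0,0.45],"fingers":0.3},{"delta_pos":[0,0,-0.3],"angular":[0,0,0.6],"fingers":0.3},{"delta_pos":[0,0,-0.3],"angular":[0,0,0.75],"fingers":0.3},{"delta_pos":[0,0,-0.3],"angular":[0,0,0.85],"fingers":0.3},{"delta_pos":[0,0,-0.3],"angular":[0,0,0.85],"fingers":0.3}]'
python3 -c "
from h import *
plan([456.0,-244.4,83.4],91,0)"
```

```text
time_s: 15.38
eef_pos: [456.0, -244.6, 82.7]
ee_rot: [-0.0, 0.091, 0.996, -0.0]
force: [0.7, -0.3, -0.9]
grip_width: 0.558
grip_force: 43.6
t 15.38 dpos [-0.   0.2  0.7] rot [ 0.001  -0.0007  0.1991] q [-0.72  0.49  1.71 -0.    0.94 -2.11] F [ 0.7 -0.3 -0.9] pos [ 456.  -244.6   82.7] grip 0.558 43.6
```

```bash
python3 -m jog '[{"delta_pos":[0,0,-0.7],"angular":[0,0,0.05],"fingers":0.3},{"delta_pos":[0,0,-1],"angular":[0,0,0.1],"fingers":0.3},{"delta_pos":[0,0,-1.5],"angular":[0,0,0.15],"fingers":0.3},{"delta_pos":[0,0,-1.5],"angular":[0,0,0.2],"fingers":0.3},{"delta_pos":[0,0,-1.5],"angular":[0,0,0.2],"fingers":0.3}]'

```

```text
time_s: 16.0
eef_pos: [455.4, -244.6, 80.8]
ee_rot: [-0.001, -0.009, 1.0, -0.0]
force: [-2.3, -4.2, -3.6]
grip_width: 0.554
grip_force: 43.2
```

```bash
python3 -m jog '[{"delta_pos":[0.2,0.2,-2],"angular":[0,0,0],"fingers":0.3},{"delta_pos":[0.2,0.2,-4],"angular":[0,0,0],"fingers":0.3},{"delta_pos":[0.2,0.2,-5],"angular":[0,0,0],"fingers":0.3},{"delta_pos":[0.2,0.2,-5],"angular":[0,0,0],"fingers":0.3}]'

```

```text
time_s: 16.5
eef_pos: [456.0, -244.7, 76.1]
ee_rot: [-0.001, -0.009, 1.0, -0.001]
force: [-1.9, -5.9, -0.6]
grip_width: 0.555
grip_force: 43.5
```

```bash
python3 -m jog '[{"delta_pos":[-0.2,-0.6,-3],"angular":[0,0,0],"fingers":0.3},{"delta_pos":[-0.2,-0.6,-6],"angular":[0,0,0],"fingers":0.3},{"delta_pos":[-0.2,-0.6,-9],"angular":[0,0,0],"fingers":0.3},{"delta_pos":[-0.2,-0.6,-11],"angular":[0,0,0],"fingers":0.3},{"delta_pos":[-0.2,-0.6,-12],"angular":[0,0,0],"fingers":0.3},{"delta_pos":[-0.2,-0.6,-12],"angular":[0,0,0],"fingers":0.3}]'

```

```text
time_s: 17.25
eef_pos: [455.8, -244.7, 63.9]
ee_rot: [-0.001, -0.01, 1.0, -0.0]
force: [0.5, -2.7, -3.3]
grip_width: 0.553
grip_force: 43.2
```

Down to 63.9, with home predicted at 63.4. Press the last bit.

```bash
python3 -m jog '[{"delta_pos":[0,-0.2,-0.7],"angular":[0,0,0],"fingers":0.3},{"delta_pos":[0,-0.2,-1.5],"angular":[0,0,0],"fingers":0.3},{"delta_pos":[0,-0.2,-1.5],"angular":[0,0,0],"fingers":0.3},{"delta_pos":[0,-0.2,-1.5],"angular":[0,0,0],"fingers":0.3}]'

```

```text
time_s: 17.75
eef_pos: [455.7, -244.7, 63.4]
ee_rot: [-0.001, -0.01, 1.0, -0.0]
force: [-4.6, 1.5, 10.2]
grip_width: 0.559
grip_force: 44.7
```

Seated, with about 12 N against the seat. Release, retreat upwards and look.

```bash
python3 -m jog '[{"delta_pos":[0,0,0],"angular":[0,0,0],"fingers":0.65},{"delta_pos":[0,0,0],"angular":[0,0,0],"fingers":0.85},{"delta_pos":[0,0,0],"angular":[0,0,0],"fingers":0.85},{"delta_pos":[0,0,0],"angular":[0,0,0],"fingers":0.85},{"delta_pos":[0,0,15],"angular":[0,0,0],"fingers":0.85},{"delta_pos":[0,0,45],"angular":[0,0,0],"fingers":0.85},{"delta_pos":[0,0,100],"angular":[0,0,0],"fingers":0.85},{"delta_pos":[0,60,150],"angular":[0,0,0],"fingers":0.85},{"delta_pos":[0,120,150],"angular":[0,0,0],"fingers":0.85},{"delta_pos":[0,180,150],"angular":[0,0,0],"fingers":0.85}]'
python3 -m jog '[{"delta_pos":[0,60,0],"angular":[0,0,0],"fingers":0.85},{"delta_pos":[0,120,0],"angular":[0,0,0],"fingers":0.85},{"delta_pos":[0,180,0],"angular":[0,0,0],"fingers":0.85},{"delta_pos":[0,240,0],"angular":[0,0,0],"fingers":0.85},{"delta_pos":[0,240,0],"angular":[0,0,0],"fingers":0.85},{"delta_pos":[0,240,0],"angular":[0,0,0],"fingers":0.85}]'
python3 - <<'E'
from h import *
from rig import ctrl
d={n:ctrl.capture(n) for n in("side","top")}
s,t=[np.array(d[n]["pixels"]) for n in("side","top")]
a=np.hstack([tile(s,299,225,50,70,8),tile(t,335,225,50,70,8)]);b=np.hstack([s[200:400,180:580],t[100:300,150:550]])
cv2.imwrite("pics/z5.png",a);cv2.imwrite("pics/z6.png",b)
E
```

```text
time_s: 19.0
eef_pos: [455.8, -71.0, 214.3]
ee_rot: [0.001, -0.009, 1.0, -0.001]
force: [1.8, 0.4, 0.2]
grip_width: 0.85
grip_force: 0.0
time_s: 19.75
eef_pos: [455.8, 167.1, 212.9]
ee_rot: [-0.0, -0.01, 1.0, -0.0]
force: [-0.0, -0.2, -0.4]
grip_width: 0.854
grip_force: 0.0
```

View pics/z5.png

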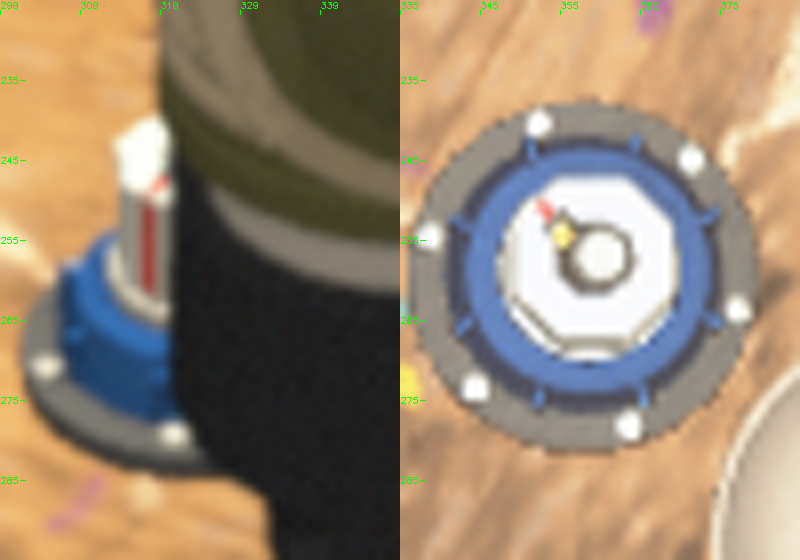

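View pics/z6.png

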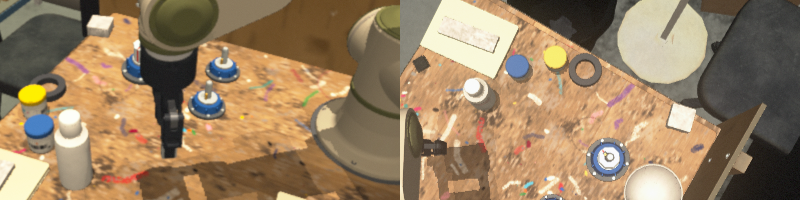

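The hub sits flat on the seat, with the brass key in its slot at top (355,254) and the shaft showing through it. The pots and the bottle stand where they were.

```bash
python3 -c "
from rig import ctrl
print(ctrl.finish_job())"
```

```text
the job is handed in; nothing more can be done
None
```

The job is handed in at about 20 s: I stood the hub on end and regrasped it, set it on the key with the slot about 60° aside, then turned it until it dropped fully home and let go; the pots and bottle still stood where they were in the last pictures.

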